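# Put the mixed-up stylus modules back into their own rack ports

## Robot

A 7-joint arm with a two-finger parallel gripper is mounted at the origin on a cart in front of the work surface, level with it; the furniture and walls round the work are solid. World frame = base frame: x ahead of the robot, y to its left, z up, the work surface at z = 0. Lengths are in m, angles in rad, forces in N, time in s.
With the tool pointing down it reaches from about 0.4 to 0.85 m from the base axis. Payload 6.9 kg.
Tool frame: the origin (TCP) lies midway between the tips of the shut fingers; the grasp point (between the pads) lies behind it (ctrl.pinch_z is the z of the grasp point in the tool frame, in m); z points along the fingers, y is the direction in which the jaws open and shut (so a half turn about z gives the same grasp; the last joint's range is limited). The gripper opens to 85 mm and grips with 20 to 120 N. Pads are 22 mm wide; open, the fingers measure 114 mm over their backs; the gripper's body (76 mm by 85 mm) begins 54 mm behind the grasp point. The pads swing forward as they close: fully open they stand 13 mm farther back than shut.
Start: joints at [0.882, 0.507, -0.238, 1.5, 0.126, 1.149, -0.155], TCP at [0.446, -0.438, 0.231] pointing down, gripper open.
Joint ranges: [-3.08, 3.08], [-0.24, 2.05], [-1.43, 1.35], [0, 2.5], [-1.52, 4.66], [0.17, 1.96], [-2.89, 2.89]. Speed limits (rad/s): [2.39, 2.39, 3.14, 3.14, 3.14, 3.14, 3.14].

## Interface

Orientations are given as a unit quaternion [w, x, y, z].
In Python, from station import ctrl, get_state, vision, ticket, models gives the robot as it stands. Calls block until the motion is done:
- ctrl.movep(position, orientation): joint-space move of the TCP to a pose.
- ctrl.movel(position, frame=None, max_speed=0.15): straight line of the TCP; frame=None keeps the orientation; max_speed is the mean speed in m/s.
- ctrl.set_joints(angles): joint-space move.
- ctrl.ungrasp() and ctrl.close_gripper(force=None): open the fingers fully, or close them until they stop; force is the grip in N (None keeps the last).
- ctrl.pause(seconds).
- ctrl.ik(position, orientation): joint angles nearest the present ones, or None.
- get_state(): the state.
- vision.grab_frame(name): name is "scene" or "top"; returns (picture, depth): 480x640x3 uint8, blue, green, red; 480x640 float32, m along the optical axis (not along the pixel's ray), 0 where there is no reading.
- vision.camera_info(name): a dict with "mtx" (3x3 intrinsics, pixels), "R" (3x3) and "t" (3): a world point X has camera coordinates R X + t. Camera axes: x right, y down, z forward; pixel columns grow to the right and rows downward; lengths in m; the calibration is good to about 2 mm. A picture is of the moment at which its call begins. camera_info takes no time and is no camera call.
A pose or a line that the arm cannot do raises ctrl.Unreachable and nothing moves.
- ticket.close_job(): hands the job in, once; it reports no verdict.
Trained networks look in the newest picture that a camera, given by its name, has taken for a name from the list of things; names that differ only in an ending like _2 or _b are one class to them, and where a whole thing is asked for, a point or a joint stands for the part that bears it (a point fixed in the world has none). Each returns a list of dicts, best first, with "p" (0 to 1); they miss things now and then, are a little off and sometimes report something else, mostly with a low value. They report only what shows in the picture. A call takes as long as a camera call. They do not tell look-alikes from the thing itself.
- models.recognise(camera, target): "point" ([column, row] in pixels, amid what is visible of it).
- models.masks_of(camera, target): "mask" (480x640 bool, what is visible of it) and "point" ([column, row] in pixels, amid what is visible of it).
The state is a dict: "time": time; "qpos": joint angles; "qd": joint speeds; "tau": joint torques, N m; "tcp_pos": TCP position; "eef_rot": TCP orientation; "contact_force": force on the tool from outside, world axes, zero at the start; "wrist_torque": the same for the moment, N m; "width": finger opening in m.
Only numpy, scipy, OpenCV 4.12 (cv2) and the standard library are available. Lean on these libraries where they do the work, as an engineer would, in place of code of your own. Each camera call takes 0.05 s, during which the arm holds its last target.

## Task

The stylus modules hang in the wrong ports of the change rack, and the measuring machine would fetch the wrong stylus: hang each module fully home in the port whose tag has the colour of its cap, using the untagged spare port as the free place while you exchange them. The styli are delicate, so lower each module into its port rather than dropping it, and never put one down on the surface plate. Leave the loupe where it stands.

Things in the scene. Friction and masses are not known exactly. Their poses are not given: they have to be found in the camera images.
- module_red: loose stylus module with a red cap, 0.12 kg, round about z. Origin on its axis at the underside of the steel collar (42 mm across, 0 to +6 mm); z up as it hangs. Grip body 24 to 25 mm across from +6 to +41 mm, cap at its top. Below: nose tapering from 32 mm across at 0 to 16 mm at -16 mm, then a thin stylus with a ruby ball down to -49.5 mm.
- module_blue: loose stylus module with a blue cap, 0.12 kg, round about z. Origin on its axis at the underside of the steel collar (42 mm across, 0 to +6 mm); z up as it hangs. Grip body 24 to 25 mm across from +6 to +41 mm, cap at its top. Below: nose tapering from 32 mm across at 0 to 16 mm at -16 mm, then a thin stylus with a ruby ball down to -54 mm.
- module_yellow: loose stylus module with a yellow cap, 0.12 kg, round about z. Origin on its axis at the underside of the steel collar (42 mm across, 0 to +6 mm); z up as it hangs. Grip body 24 to 25 mm across from +6 to +41 mm, cap at its top. Below: nose tapering from 32 mm across at 0 to 16 mm at -16 mm, then a thin stylus with a ruby ball down to -47 mm.
- module_green: loose stylus module with a green cap, 0.12 kg, round about z. Origin on its axis at the underside of the steel collar (42 mm across, 0 to +6 mm); z up as it hangs. Grip body 24 to 25 mm across from +6 to +41 mm, cap at its top. Below: nose tapering from 32 mm across at 0 to 16 mm at -16 mm, then a thin stylus with a ruby ball down to -51.5 mm.
- port_red: fixed dark grey bracket with a red tag and a 33.5 mm through bore. Origin on the bore's axis at the top face, 85 mm above the plate; x runs back to the rail. Reaches 28 mm ahead of the axis, 64 behind, 27 to each side, 10 thick; flat tag 45 mm behind, small mark in front. Five ports in a row along y, 64 mm apart. A module is home with its nose in the bore, collar flat on the top face, origins together.
- port_blue: fixed dark grey bracket with a blue tag and a 33.5 mm through bore. Origin on the bore's axis at the top face, 85 mm above the plate; x runs back to the rail. Reaches 28 mm ahead of the axis, 64 behind, 27 to each side, 10 thick; flat tag 45 mm behind, small mark in front. Five ports in a row along y, 64 mm apart. A module is home with its nose in the bore, collar flat on the top face, origins together.
- port_yellow: fixed dark grey bracket with a yellow tag and a 33.5 mm through bore. Origin on the bore's axis at the top face, 85 mm above the plate; x runs back to the rail. Reaches 28 mm ahead of the axis, 64 behind, 27 to each side, 10 thick; flat tag 45 mm behind, small mark in front. Five ports in a row along y, 64 mm apart. A module is home with its nose in the bore, collar flat on the top face, origins together.
- port_green: fixed dark grey bracket with a green tag and a 33.5 mm through bore. Origin on the bore's axis at the top face, 85 mm above the plate; x runs back to the rail. Reaches 28 mm ahead of the axis, 64 behind, 27 to each side, 10 thick; flat tag 45 mm behind, small mark in front. Five ports in a row along y, 64 mm apart. A module is home with its nose in the bore, collar flat on the top face, origins together.
- port_spare: the spare port without a tag, empty at the start; otherwise the same as the tagged ports, same origin and axes.
- loupe: bystander, to be left alone: loose black stand loupe, 42 mm across, 39 mm tall, standing on the plate in front of the rack. Origin at the centre of its underside.
Not all that is in view belongs to the job. Leave any purple look-alike of the module_blue alone.

How it is judged:
By the outcome, as a careful person would: the job done as asked, in the order asked, and still so for the second after the job is handed in, with the robot touching nothing.
It also fails if it takes over 102 s, if anything falls off the work surface, if the arm or the gripper's body presses on something with over 40 N, if the wrist force passes 120 N, or if a joint passes its speed limit or range.

## Working session

There is one attempt and no reset: what is moved stays moved. The work goes in short steps, each a Python script; the robot and the scene stay as the last script left them, time stands still between calls to the robot, and variables do not carry over. Pictures are saved under pics/ and viewed, and the job is handed in when it is done.

```bash
ls; mkdir -p pics; python3 - <<'E'
from station import ctrl,get_state,vision
import cv2
for n in("scene","top"):
    p,d=vision.grab_frame(n); cv2.imwrite(f"pics/{n}0.png",p)
    c=vision.camera_info(n);print(n,c)
s=get_state();print(s,ctrl.pinch_z)
E
```

```text
pics
scene {'mtx': array([[435.78581862,   0.        , 319.05056978],
       [  0.        , 435.78581862, 237.60498456],
       [  0.        ,   0.        ,   1.        ]]), 'R': array([[-0.81207913, -0.58352822,  0.0047232 ],
       [-0.29423402,  0.40246028, -0.86686335],
       [ 0.50393832, -0.70535136, -0.49852345]]), 't': array([0.36372051, 0.21249786, 0.64904832])}
top {'mtx': array([[441.27953056,   0.        , 316.73876204],
       [  0.        , 441.27953056, 246.3416592 ],
       [  0.        ,   0.        ,   1.        ]]), 'R': array([[-0.01064726, -0.99965927,  0.02383236],
       [-0.99813506,  0.0091923 , -0.06034826],
       [ 0.06010862, -0.02443046, -0.99789283]]), 't': array([-0.03715467,  0.44438373,  0.90201662])}
{'time': 0.1, 'qpos': array([ 0.88247253,  0.50826424, -0.23748354,  1.50099032,  0.12567753,
        1.14890944, -0.15483194]), 'qd': array([ 0.00056078, -0.00088469, -0.00026397, -0.00243464, -0.00086365,
        0.00018795, -0.00046766]), 'tau': array([-5.96504469e-03, -6.21839118e+01, -2.19502419e+00, -2.50205433e+01,
        1.26262955e-02,  7.81421259e-03, -2.39504800e-05]), 'tcp_pos': array([ 0.44527611, -0.43796477,  0.23052311]), 'eef_rot': array([-7.27216639e-04,  9.22273603e-01,  3.86536893e-01, -3.20041910e-04]), 'contact_force': array([ 0.3126805 ,  0.38716811, -0.54615433]), 'wrist_torque': array([0.04874173, 0.03249821, 0.01083599]), 'width': 0.08532704433401148} -0.0187
```

View pics/scene0.png

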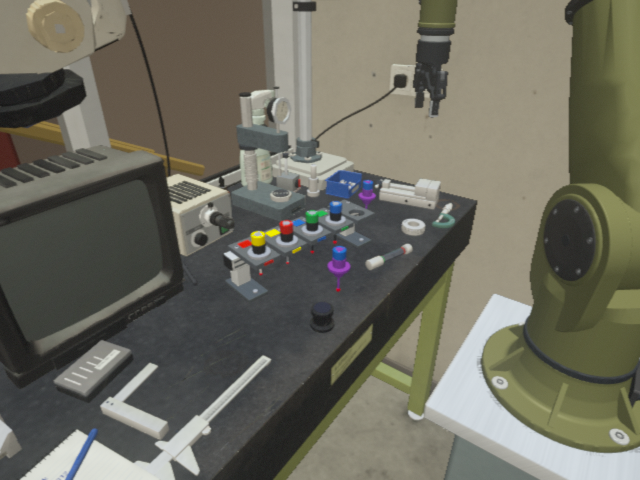

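View pics/top0.png

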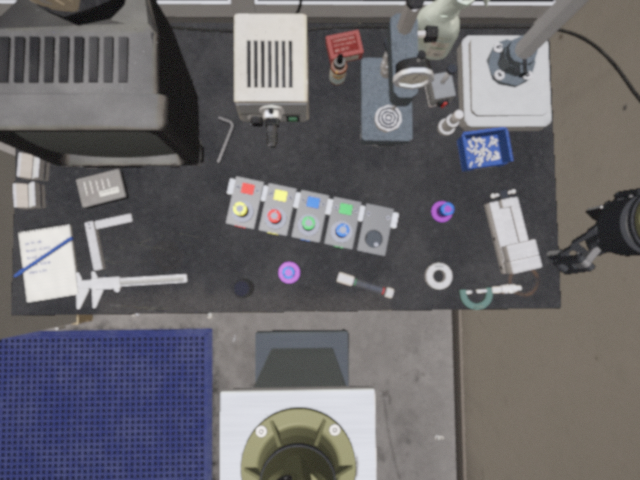

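```bash
cat > h.py <<'E'
import numpy as np,cv2
from station import ctrl,get_state,vision,ticket,models
def ray(n,px,z):
    c=vision.camera_info(n);K,R,t=c["mtx"],np.array(c["R"]),np.array(c["t"])
    d=R.T@np.linalg.solve(K,[px[0],px[1],1.]);o=-R.T@t
    return o+d*(z-o[2])/d[2]
def cloud(n,d):
    c=vision.camera_info(n);K,R,t=c["mtx"],np.array(c["R"]),np.array(c["t"])
    v,u=np.mgrid[:480,:640]
    P=np.stack([(u-K[0,2])/K[0,0]*d,(v-K[1,2])/K[1,1]*d,d],-1)
    return (P-t)@R
def proj(n,X):
    c=vision.camera_info(n);X=np.atleast_2d(X)
    q=(X@np.array(c["R"]).T+c["t"])@c["mtx"].T
    return q[:,:2]/q[:,2:]
E
python3 - <<'E'
from h import *
p,d=vision.grab_frame("top");np.save("d.npy",d);cv2.imwrite("pics/t1.png",p)
P=cloud("top",d)
cv2.imwrite("pics/crop1.png",cv2.resize(p[160:310,210:410],None,fx=4,fy=4,interpolation=cv2.INTER_CUBIC))
hsv=cv2.cvtColor(p,cv2.COLOR_BGR2HSV)
for n in["port_red","port_yellow","port_blue","port_green","port_spare","module_yellow","module_red","module_green","module_blue","loupe"]:
    r=models.masks_of("top",n)[:3]
    for q in r:
        m=q["mask"]&(d>0);
        print(n,round(q["p"],2),np.round(q["point"]),m.sum(),np.round(np.median(P[m],0),4),"ztop",np.round(np.percentile(P[m][:,2],[2,50,98]),4))
z=P[...,2][175:260,220:400:6];np.set_printoptions(linewidth=250)
print(np.round(z[::5]*1000).astype(int))
E
```

```text
port_red 0.82 [247. 198.] 945 [0.5395 0.0926 0.086 ] ztop [0.0818 0.086  0.0902]
port_red 0.43 [378. 226.] 1057 [ 0.4798 -0.1542  0.0857] ztop [0.0826 0.0857 0.0893]
port_yellow 0.77 [281. 200.] 1009 [0.5234 0.0318 0.0861] ztop [0.0793 0.0861 0.0899]
port_blue 0.67 [312. 211.] 1109 [ 0.5082 -0.0297  0.086 ] ztop [0.0003 0.086  0.0922]
port_spare 0.56 [378. 226.] 1161 [ 0.4777 -0.1542  0.0856] ztop [0.0105 0.0856 0.0892]
module_yellow 0.65 [240. 214.] 407 [0.5046 0.0995 0.0936] ztop [0.0846 0.0936 0.1291]
module_red 0.81 [275. 220.] 335 [0.4916 0.0373 0.0977] ztop [0.0889 0.0977 0.1289]
module_green 0.82 [308. 223.] 325 [ 0.4781 -0.0233  0.0941] ztop [0.0895 0.0941 0.1294]
module_blue 0.9 [288. 271.] 337 [0.3912 0.0144 0.0623] ztop [0.0581 0.0623 0.0984]
module_blue 0.65 [442. 210.] 350 [ 0.5064 -0.2833  0.0692] ztop [0.0564 0.0692 0.0979]
loupe 0.88 [241. 285.] 370 [0.3605 0.1073 0.0383] ztop [0.0003 0.0383 0.0424]
loupe 0.45 [310. 224.] 366 [ 0.4798 -0.0243  0.093 ] ztop [0.0847 0.093  0.1294]
[[ -3  -1   1   1   5   0   2   0   1   1   0  -1   1   1  -1   0  -1  -5   1   0   3   3 
[... 1301 characters left out ...]
 91  84  85   2  85  93 108  92   3  82  89 127 128  87  -1  85  88  85  85  86  -1]
 [  1   2   3  -1   2   1  -1   2   3   2  -1  83  86  86  85  91  87   0  86  92 127 127  83   0  87  12  11  85  85   2]
 [ -3  -2   5   1   2   0   0   1  -1   1   0   0   2   1   0  82  85   2  87  91  92  92  84  76  88   9   8  86  -1   0]
 [ -2   1   1   1   3   2   0  -4   3   2   1   0   0   0  -1   0   3   3   0  84  86  85  88  88  85  11  12  86   2   3]
 [ -1   1   1   3   0   1   2   0   2   1   3   2  -2   1   1   0   2   0   1   3   3   0   1  85  85  87  84  87  -3   2]
 [  0   1   0   2   0   2   3  -1   1   0   1   3   2   1   1   3   0   2   0  -1   3   1   3   1   1  -1   2  85   2   0]]
```

View pics/crop1.png

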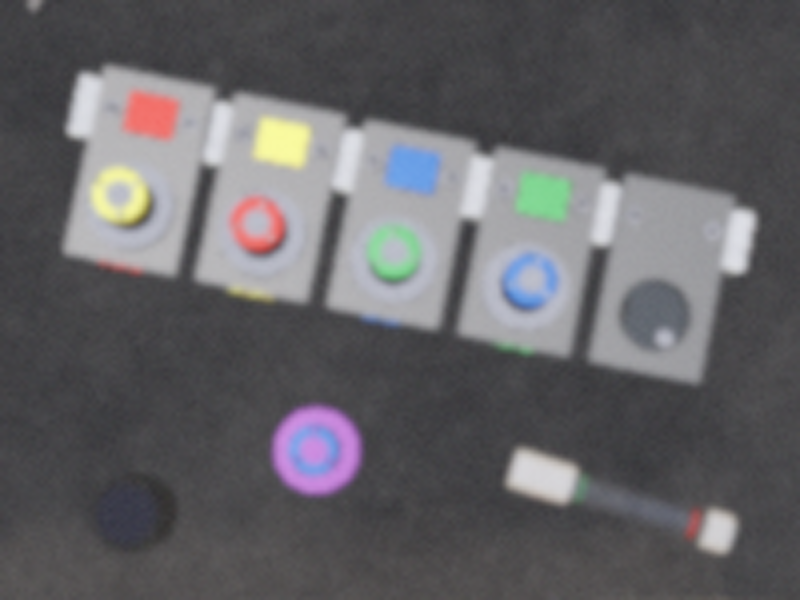

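```bash
python3 - <<'E'
from h import *
ps=[vision.grab_frame("top") for _ in range(3)]
p=np.mean([a[0] for a in ps],0).astype(np.uint8);d=ps[0][1]
hsv=cv2.cvtColor(p,cv2.COLOR_BGR2HSV);H,S,V=[hsv[...,i].astype(int) for i in range(3)]
rng={"red":lambda h:(h<8)|(h>172),"yellow":lambda h:(h>22)&(h<35),"green":lambda h:(h>48)&(h<75),"blue":lambda h:(h>102)&(h<120)}
roi=np.zeros((480,640),bool);roi[165:255,220:400]=1
out={}
for c,f in rng.items():
    m=(f(H)&(S>110)&roi).astype(np.uint8)
    n,l,st,ce=cv2.connectedComponentsWithStats(m)
    for i in range(1,n):
        if st[i,4]>60:
            # cap (ring) centre via enclosing contour ; tag centroid
            cn=max(cv2.findContours((l==i).astype(np.uint8),0,1)[0],key=cv2.contourArea)
            M=cv2.moments(cn);q=(M['m10']/M['m00'],M['m01']/M['m00'])
            print(c,st[i],np.round(q,1),"z.085",np.round(ray("top",q,.0855),4),"z.128",np.round(ray("top",q,.128),4))
            if q: out.setdefault(c,[]).append(q)
# rack bracket: height mask 80..92
P=cloud("top",d)
# scene view caps
p2,d2=vision.grab_frame("scene");hs=cv2.cvtColor(p2,cv2.COLOR_BGR2HSV);H,S=hs[...,0].astype(int),hs[...,1].astype(int)
roi=np.zeros((480,640),bool);roi[195:270,235:365]=1
for c,f in rng.items():
    m=(f(H)&(S>110)&roi).astype(np.uint8)
    n,l,st,ce=cv2.connectedComponentsWithStats(m)
    for i in range(1,n):
        if st[i,4]>25: print("scene",c,st[i],np.round(ce[i],1),"z.085",np.round(ray("scene",ce[i],.0855),4),"z.123",np.round(ray("scene",ce[i],.122),4))
cv2.imwrite("pics/crop2.png",cv2.resize(p2[180:300,220:380],None,fx=5,fy=5,interpolation=cv2.INTER_CUBIC))
# bore of spare: dark
g=cv2.cvtColor(p,cv2.COLOR_BGR2GRAY)
Z=P[...,2]
m=np.zeros((480,640),bool);m[225:252,360:385]=1
m&=(g<70);n,l,st,ce=cv2.connectedComponentsWithStats(m.astype(np.uint8))
print(st[1:],np.round(ce[1:],1))
E
```

```text
red [242 184  12  10  98] [247.4 188.4] z.085 [0.5524 0.0923 0.0855] z.128 [0.5442 0.0867 0.128 ]
blue [307 197  12  11  96] [312.7 201.9] z.085 [ 0.5254 -0.033   0.0855] z.128 [ 0.5185 -0.0323  0.128 ]
scene red [279 220  14  15 148] [285.8 227.7] z.085 [ 0.5333 -0.0034  0.0855] z.123 [0.4897 0.0476 0.122 ]
scene red [238 240  14   8  75] [244.6 243.6] z.085 [0.5562 0.0908 0.0855] z.123 [0.5106 0.1336 0.122 ]
scene red [264 259  10   7  36] [268.3 262.2] z.085 [0.4775 0.1127 0.0855] z.123 [0.4387 0.1537 0.122 ]
scene yellow [250 229  31  18 255] [262.2 237. ] z.085 [0.5463 0.0527 0.0855] z.123 [0.5016 0.0988 0.122 ]
scene yellow [292 247   9   7  35] [295.9 249.8] z.085 [0.464  0.0514 0.0855] z.123 [0.4264 0.0977 0.122 ]
scene green [305 210  23  14 157] [314.  216.6] z.085 [ 0.5165 -0.0765  0.0855] z.123 [ 0.4743 -0.0192  0.122 ]
scene blue [334 195  18   3  36] [343.3 195.7] z.085 [ 0.5245 -0.2028  0.0855] z.123 [ 0.4817 -0.1344  0.122 ]
scene blue [329 201  13  13 121] [335.2 207.6] z.085 [ 0.5047 -0.1392  0.0855] z.123 [ 0.4635 -0.0764  0.122 ]
scene blue [293 219  12   8  57] [297.9 222.4] z.085 [ 0.5278 -0.0359  0.0855] z.123 [0.4847 0.0179 0.122 ]
scene blue [318 236   8   6  26] [321.6 238.3] z.085 [ 0.4503 -0.0111  0.0855] z.123 [0.4139 0.0406 0.122 ]
scene blue [332 246  15  14 154] [338.9 253.1] z.085 [0.3936 0.0143 0.0855] z.123 [0.3621 0.0638 0.122 ]
[] []
```

View pics/crop2.png

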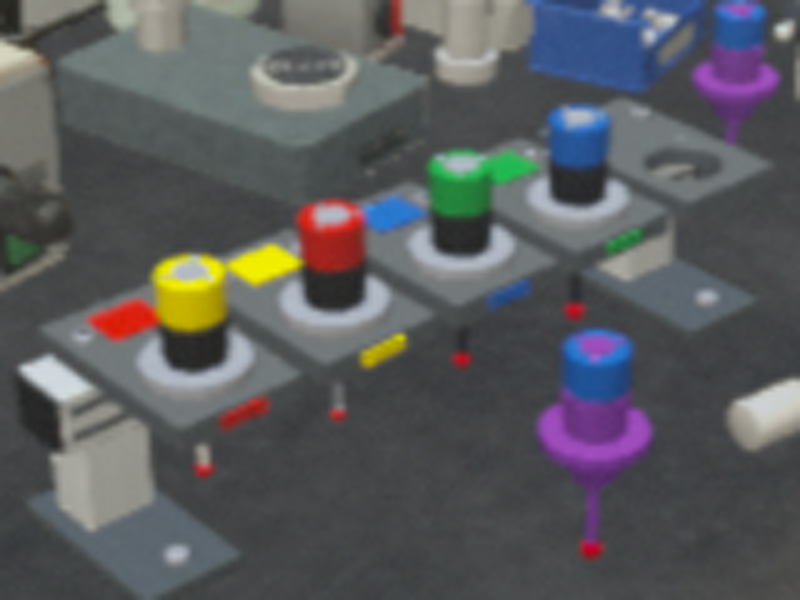

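```bash
cat > loc.py <<'E'
from h import *
from scipy.optimize import least_squares
ORD=["red","yellow","blue","green","spare"]  # port index, from left (+y)
p,d=vision.grab_frame("top")
hsv=cv2.cvtColor(p,cv2.COLOR_BGR2HSV);H,S,V=[hsv[...,i].astype(int) for i in range(3)]
rng={"red":lambda h:(h<12)|(h>168),"yellow":lambda h:(h>18)&(h<38),"green":lambda h:(h>42)&(h<85),"blue":lambda h:(h>98)&(h<125)}
roi=np.zeros((480,640),bool);roi[180:255,220:400]=1
tags={};caps={}
for c,f in rng.items():
    m=(f(H)&(S>80)&roi).astype(np.uint8)
    n,l,st,ce=cv2.connectedComponentsWithStats(m)
    for i in range(1,n):
        if st[i,4]>40:
            cn=max(cv2.findContours((l==i).astype(np.uint8),0,1)[0],key=cv2.contourArea)
            hull=cv2.drawContours(np.zeros_like(m),[cv2.convexHull(cn)],0,1,-1)
            v,u=np.nonzero(hull);q=(u.mean(),v.mean())
            z=np.median(cloud("top",d)[hull>0][:,2])
            print(c,hull.sum(),np.round(q,1),round(z,3))
            if z>.11: caps[c]=ray("top",q,.128)
            else: tags[c]=ray("top",q,.0855)
print("tags",tags);print("caps",caps)
def port(i,th): return np.array([x0,y0])
def mod(pr,i,lx):
    c,s=np.cos(pr[2]),np.sin(pr[2]);l=np.array([lx,-64e-3*i])
    return pr[:2]+np.array([c*l[0]-s*l[1],s*l[0]+c*l[1]])
capat={"yellow":0,"red":1,"green":2,"blue":3}
def fit(ut,uc):
    def res(pr):
        r=[]
        if ut: 
            for c in tags: r+=list(mod(pr,ORD.index(c),.045)-tags[c][:2])
        if uc:
            for c in caps: r+=list(mod(pr,capat[c],0)-caps[c][:2])
        return r
    s=least_squares(res,[.5,.1,-.2]);return s.x,np.round(np.array(s.fun).reshape(-1,2)*1000,1).tolist()
for a in((1,0),(0,1),(1,1)):
    x,r=fit(*a);print(a,np.round(x,4),r)
np.save("rack.npy",x)
# spare bore / bracket outlines
P=cloud("top",d);Z=P[...,2]
m=(Z>.08)&(Z<.1)&roi
for i in range(5):
    c=mod(x,i,-.0)  # bracket pts near this port
    R=np.array([[np.cos(x[2]),-np.sin(x[2])],[np.sin(x[2]),np.cos(x[2])]])
    L=(P[...,:2]-c)@R
    k=m&(abs(L[...,1])<.031)&(L[...,0]>-.05)&(L[...,0]<.08)
    a=L[k]; mid=a[(a[:,0]>-.02)&(a[:,0]<.055)]
    mf=a[(abs(a[:,1])<.02)]
    print(ORD[i],"x ext",np.round(np.percentile(mf[:,0],[.5,99.5])*1000,1),"y ext",np.round(np.percentile(mid[:,1],[1,99])*1000,1))
    print('  origin',np.round(c,4))
E
python3 loc.py
```

```text
red 134 [247.3 188.3] 0.088
red 142 [274.1 215.7] 0.127
yellow 102 [280.4 195.2] 0.088
yellow 68 [242.2 211.5] 0.126
green 110 [345.5 208.7] 0.088
blue 128 [312.8 201.9] 0.088
blue 105 [340.5 230.3] 0.127
tags {'red': array([0.55261403, 0.09246161, 0.0855    ]), 'yellow': array([0.53878699, 0.02905254, 0.0855    ]), 'green': array([ 0.51180238, -0.09607441,  0.0855    ]), 'blue': array([ 0.52550496, -0.03322886,  0.0855    ])}
caps {'red': array([0.49363251, 0.03819685, 0.128     ]), 'yellow': array([0.50175442, 0.09598236, 0.128     ]), 'blue': array([ 0.46594906, -0.08234133,  0.128     ])}
(1, 0) [ 0.5085  0.1014 -0.2129] [[-0.2, -0.6], [0.2, 0.3], [0.1, 0.3], [-0.1, 0.0]]
(0, 1) [ 0.5042  0.1009 -0.2022] [[-2.2, -0.0], [2.5, 4.9], [-0.3, -4.9]]
(1, 1) [ 0.5062  0.101  -0.2044] [[-2.3, -0.6], [-1.5, 0.2], [-0.5, -0.0], [-1.2, -0.2], [-0.4, 0.2], [4.5, 5.1], [1.3, -4.6]]
red x ext [-27.3  64.5] y ext [-25.9  27.7]
  origin [0.5062 0.101 ]
yellow x ext [-27.6  64.3] y ext [-25.6  27.7]
  origin [0.4933 0.0384]
blue x ext [-28.2  63.9] y ext [-25.4  27.6]
  origin [ 0.4803 -0.0243]
green x ext [-28.7  63.4] y ext [-25.2  27.9]
  origin [ 0.4673 -0.087 ]
spare x ext [-28.6  63. ] y ext [-25.4  28.2]
  origin [ 0.4543 -0.1496]
```

```bash
cat >> loc.py <<'E'
print("=====")
x,_=fit(1,0);np.save("rack.npy",x)
R=np.array([[np.cos(x[2]),-np.sin(x[2])],[np.sin(x[2]),np.cos(x[2])]])
ds=[d]+[vision.grab_frame("top")[1] for _ in range(5)]
D=np.median(ds,0);P=cloud("top",D);Z=P[...,2]
for i in range(5):
    L=(P[...,:2]-mod(x,i,0))@R
    m=(Z>.078)&(Z<.1)&roi&(abs(L[...,1])<.0315)
    a=L[m];mf=a[abs(a[:,1])<.02];mid=a[(a[:,0]>.024)&(a[:,0]<.055)]
    k=(Z>.122)&(np.hypot(L[...,0],L[...,1])<.03)
    print(ORD[i],"x",np.round(np.percentile(mf[:,0],[.5,99.5])*1000,1),"y",np.round(np.percentile(mid[:,1],[1,99])*1000,1),"cap",k.sum(),np.round(L[k].mean(0)*1000,1) if k.sum() else 0, np.round(np.median(Z[k]),4) if k.sum() else 0)
L=(P[...,:2]-mod(x,4,0))@R
v,u=np.nonzero((Z<.07)&(np.hypot(L[...,0],L[...,1])<.022));print("bore",len(u),np.round((ray("top",(u.mean(),v.mean()),.0855)[:2]-mod(x,4,0))@R*1000,1))
# overlay scene & top of predicted
for n in("top","scene"):
    q,_=vision.grab_frame(n);big=cv2.resize(q,None,fx=4,fy=4,interpolation=cv2.INTER_CUBIC)
    for i in range(5):
        def W(l,z): return np.c_[np.array([mod(x,i,0)+R@np.array(w) for w in l]),np.full(len(l),z)]
        t=np.linspace(0,6.283,40)
        for l,z,col in(([(-.028,-.027),(-.028,.027),(.064,.027),(.064,-.027)],.085,(255,255,0)),([(.021*np.cos(a),.021*np.sin(a)) for a in t],.091,(255,0,255)),([(.0125*np.cos(a),.0125*np.sin(a)) for a in t],.128,(255,255,255))):
            if i==4 and z>.085: l=[(.01675*np.cos(a),.01675*np.sin(a)) for a in t];z=.085
            cv2.polylines(big,[np.int32(proj(n,W(l,z))*4+1.5)],True,col,1,cv2.LINE_AA)
    big=big[680:1040,880:1640] if n=="top" else big[760:1120,920:1560]
    cv2.imwrite(f"pics/ov_{n}.png",big)
E
python3 loc.py | sed -n '/=====/,$p'
```

```text
=====
red x [-29.1  62.4] y [-26.5  26.7] cap 148 [-1.  -0.2] 0.1269
yellow x [-29.1  62.9] y [-26.3  26.8] cap 148 [-0.8  0.4] 0.1268
blue x [-29.1  62.9] y [-26.   27.1] cap 144 [-0.9  0.4] 0.1267
green x [-29.1  63. ] y [-25.8  27. ] cap 142 [-1.2  0.7] 0.1271
spare x [-28.5  63. ] y [-25.8  27.4] cap 0 0 0
bore 181 [-3.2  4.1]
```

View pics/ov_top.png

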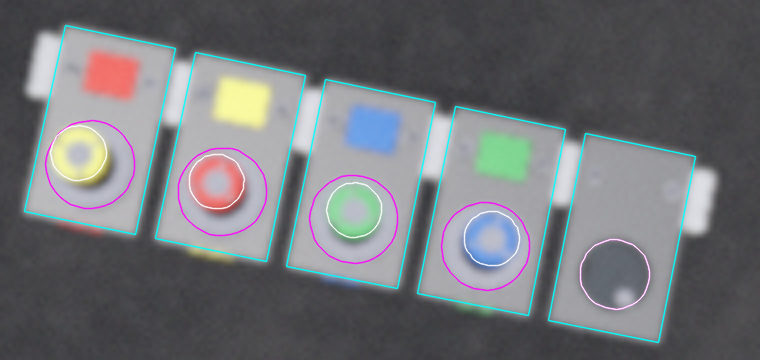

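View pics/ov_scene.png

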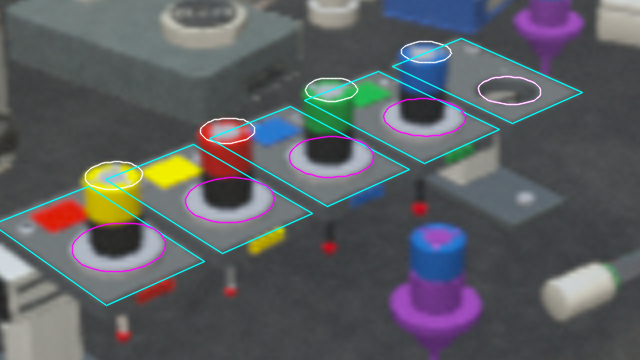

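```bash
cat >> h.py <<'E'
from scipy.spatial.transform import Rotation as Ro
try:
    x=np.load("rack.npy")
    th=x[2];Rk=np.array([[np.cos(th),-np.sin(th)],[np.sin(th),np.cos(th)]])
except Exception: pass
OFF=np.array([-.0009,.0004])
def port(i,off=(0,0)): return x[:2]+Rk@(np.array([0,-.064*i])+OFF+np.array(off))
def quat(sg=1):
    ty=sg*np.array([Rk[0,0],Rk[1,0],0]);tz=np.array([0,0,-1.]);tx=np.cross(ty,tz)
    q=Ro.from_matrix(np.c_[tx,ty,tz]).as_quat();return q[[3,0,1,2]]
ZG=.0955
def st(l=""):
    s=get_state();f=np.array(s["contact_force"]);print(l,"t%.1f"%s["time"],"tcp",np.round(s["tcp_pos"],4),"F(loc)",np.round(np.r_[Rk.T@f[:2],f[2]],1),"w%.4f"%s["width"]);return s
E
python3 - <<'E'
from h import *
for sg in(1,-1):
    for i in range(5):
        for z in(ZG,.215):
            q=ctrl.ik(np.r_[port(i),z],quat(sg));print(sg,i,z,None if q is None else np.round(q,2))
E
```

```text
1 0 0.0955 [ 0.09  0.53 -0.5   1.96  0.37  0.74 -0.84]
1 0 0.215 [ 0.19  0.4  -0.62  1.8   0.27  1.03 -0.75]
1 1 0.0955 [ 0.19  0.5  -0.47  2.01  0.34  0.7  -0.7 ]
1 1 0.215 [ 0.29  0.36 -0.57  1.85  0.23  1.   -0.6 ]
1 2 0.0955 [ 0.3   0.48 -0.43  2.05  0.32  0.68 -0.55]
1 2 0.215 [ 0.39  0.33 -0.53  1.89  0.2   0.98 -0.44]
1 3 0.0955 [ 0.41  0.47 -0.4   2.06  0.29  0.66 -0.4 ]
1 3 0.215 [ 0.49  0.31 -0.48  1.9   0.17  0.97 -0.28]
1 4 0.0955 [ 0.53  0.47 -0.38  2.06  0.28  0.66 -0.24]
1 4 0.215 [ 0.6   0.31 -0.45  1.9   0.16  0.97 -0.14]
-1 0 0.0955 [ 0.47  0.79 -1.23  1.95  0.87  1.06  1.78]
-1 0 0.215 [ 0.51  0.59 -1.22  1.8   0.59  1.19  2.03]
-1 1 0.0955 [ 0.61  0.76 -1.23  2.01  0.85  1.03  1.89]
-1 1 0.215 [ 0.66  0.54 -1.22  1.85  0.56  1.15  2.17]
-1 2 0.0955 [ 0.74  0.74 -1.23  2.04  0.85  1.    2.  ]
-1 2 0.215 [ 0.8   0.52 -1.22  1.88  0.54  1.13  2.3 ]
-1 3 0.0955 [-0.55  0.74  1.15  2.08 -0.87  0.93 -2.26]
-1 3 0.215 [-0.62  0.51  1.15  1.92 -0.53  1.07 -2.6 ]
-1 4 0.0955 [ 0.01  0.48  0.37  2.07 -0.28  0.64 -2.79]
-1 4 0.215 [-0.48  0.51  1.15  1.91 -0.53  1.07 -2.46]
```

```bash
python3 - <<'E'
from h import *
ctrl.movep(np.r_[port(3),.23],quat()); st("over")
ctrl.movel(np.r_[port(3),.16]); ctrl.movel(np.r_[port(3),ZG],max_speed=.08); s=st("at")
p,_=vision.grab_frame("scene");cv2.imwrite("pics/s2.png",cv2.resize(p[140:320,200:440],None,fx=3,fy=3,interpolation=cv2.INTER_CUBIC))
E
```

```text
over t2.6 tcp [ 0.4674 -0.0874  0.2299] F(loc) [-0.  -0.7  0.2] w0.0853
at t4.2 tcp [ 0.4674 -0.0857  0.0959] F(loc) [ 0.1 -0.9 -0.1] w0.0854
```

View pics/s2.png

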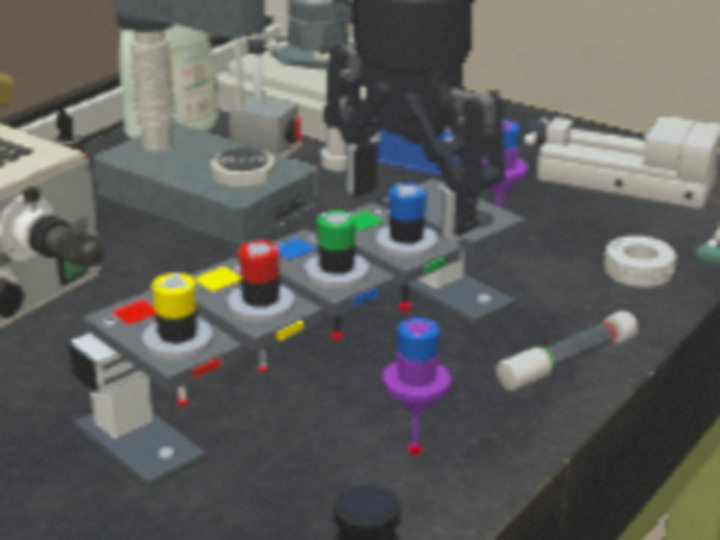

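```bash
python3 - <<'E'
from h import *
print(port(3)); ctrl.pause(.2); st("settle")
ctrl.close_gripper(30); ctrl.pause(.2); st("closed")
p,_=vision.grab_frame("scene");cv2.imwrite("pics/s3.png",cv2.resize(p[140:320,200:440],None,fx=3,fy=3,interpolation=cv2.INTER_CUBIC))
E
```

```text
[ 0.4670558  -0.08567864]
settle t4.5 tcp [ 0.4673 -0.0858  0.0958] F(loc) [-0.1 -0.7 -0. ] w0.0854
closed t5.2 tcp [ 0.4678 -0.0857  0.0957] F(loc) [3.  0.7 1.7] w0.0233
```

View pics/s3.png

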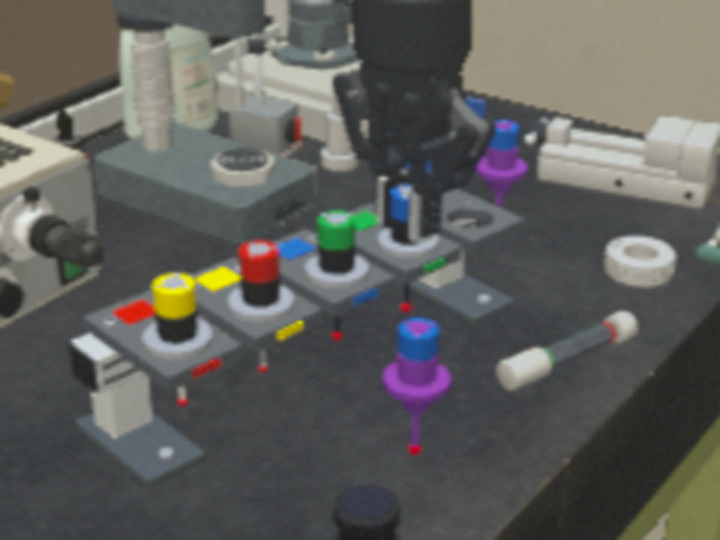

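```bash
sed -i 's/OFF=np.array(\[-.0009/OFF=np.array([-.0004/' h.py; cat >> h.py <<'E'
HI=.212
def place(i,off=(0,0)):
    P=port(i,off)
    ctrl.movel(np.r_[P,HI],max_speed=.2)
    ctrl.movel(np.r_[P,ZG+.02],max_speed=.12); st("above")
    for dz in(.010,.005,.002,.0005,0.):
        ctrl.movel(np.r_[P,ZG+dz],max_speed=.04); s=st(" +%.4f"%dz)
        if s["contact_force"][2]>8: print("CONTACT");return False
    ctrl.pause(.15);s=st("down")
    return True
def pick(i):
    P=port(i)
    ctrl.movel(np.r_[P,.15],max_speed=.2)
    ctrl.movel(np.r_[P,ZG],max_speed=.1)
    ctrl.close_gripper(30);ctrl.pause(.1);st("gripped")
def lift(): ctrl.movel(np.r_[np.array(get_state()["tcp_pos"])[:2],HI],max_speed=.12); st("lifted")
def rel(): 
    ctrl.ungrasp();ctrl.pause(.1);st("rel"); ctrl.movel(np.r_[np.array(get_state()["tcp_pos"])[:2],.16],max_speed=.15)
E
python3 - <<'E'
from h import *
lift(); print(place(4))
p,_=vision.grab_frame("scene");cv2.imwrite("pics/s4.png",cv2.resize(p[140:320,200:440],None,fx=3,fy=3,interpolation=cv2.INTER_CUBIC))
E
```

```text
lifted t6.4 tcp [ 0.4671 -0.0857  0.2112] F(loc) [ 0.  -0.7 -2. ] w0.0234
above t7.8 tcp [ 0.4545 -0.1482  0.116 ] F(loc) [-0.3  0.1 -0.8] w0.0236
 +0.0100 t8.2 tcp [ 0.4539 -0.1483  0.1054] F(loc) [ 0.   0.6 -2.1] w0.0239
 +0.0050 t8.5 tcp [ 0.4538 -0.1483  0.1002] F(loc) [ 0.2  0.5 -0.4] w0.0236
 +0.0020 t8.8 tcp [ 0.4539 -0.1483  0.0974] F(loc) [-0.  -0.1 -1.1] w0.0237
 +0.0005 t9.0 tcp [ 0.4542 -0.1484  0.096 ] F(loc) [ 0.3  0.3 -0.6] w0.0236
 +0.0000 t9.2 tcp [ 0.4543 -0.1484  0.0957] F(loc) [ 0.9 -0.2  1.8] w0.0236
down t9.4 tcp [ 0.4543 -0.1484  0.0957] F(loc) [ 0.1 -0.2  1.9] w0.0234
True
```

View pics/s4.png

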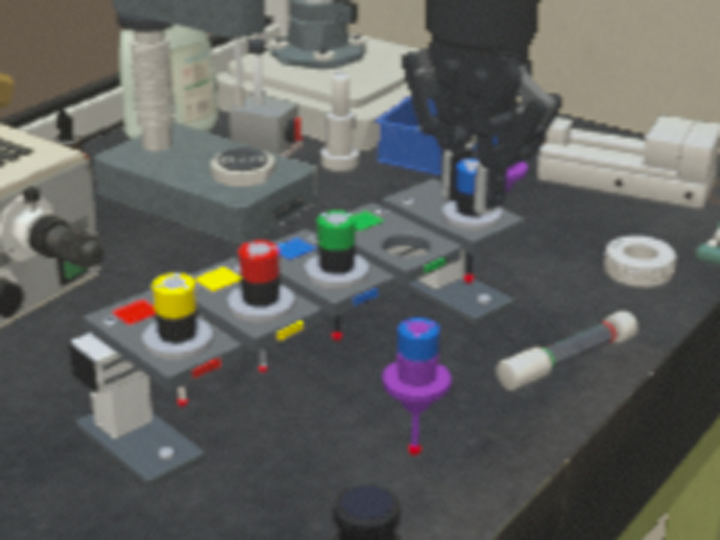

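Blue sits in the spare port (470,215), collar flat. Release and continue with green 2→3, then check.

```bash
python3 - <<'E'
from h import *
rel(); pick(2); lift(); ok=place(3); print(ok)
if ok: rel()
p,_=vision.grab_frame("scene");cv2.imwrite("pics/s5.png",cv2.resize(p[140:320,200:440],None,fx=3,fy=3,interpolation=cv2.INTER_CUBIC))
E
```

```text
rel t10.2 tcp [ 0.454  -0.1483  0.0955] F(loc) [ 0.3 -0.2  0.2] w0.0853
gripped t12.9 tcp [ 0.4815 -0.0232  0.0959] F(loc) [ 0.6 -1.1  5.7] w0.0234
lifted t14.1 tcp [ 0.4809 -0.0233  0.2113] F(loc) [-0.3  0.  -1.2] w0.0235
above t15.5 tcp [ 0.4681 -0.0855  0.116 ] F(loc) [ 0.8  0.3 -1.7] w0.0236
 +0.0100 t15.9 tcp [ 0.4674 -0.0858  0.1054] F(loc) [-0.2 -0.2 -1.6] w0.0238
 +0.0050 t16.1 tcp [ 0.4673 -0.0858  0.1002] F(loc) [ 0.1  0.7 -1.5] w0.0235
 +0.0020 t16.4 tcp [ 0.4675 -0.0858  0.0974] F(loc) [-0.3  0.5 -1.7] w0.0238
 +0.0005 t16.6 tcp [ 0.4678 -0.0858  0.0961] F(loc) [ 0.7  0.2 -0.9] w0.0238
 +0.0000 t16.9 tcp [ 0.4679 -0.0858  0.0959] F(loc) [ 0.6 -0.5  4.9] w0.0235
down t17.0 tcp [ 0.4679 -0.0858  0.0959] F(loc) [-0.9 -0.7  5.1] w0.0236
True
rel t17.8 tcp [ 0.4675 -0.0858  0.0955] F(loc) [-0.3  0.9 -1.1] w0.0858
```

View pics/s5.png

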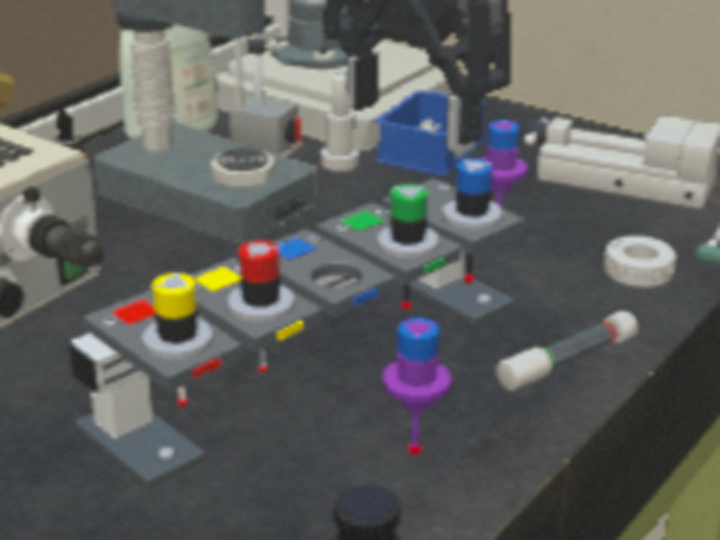

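Green is home at the green port (408,240), and blue hangs in the spare (473,210). Next: blue 4→2, then red 1→4.

```bash
python3 - <<'E'
from h import *
for a,b in((4,2),(1,4)):
    pick(a); lift(); ok=place(b); print(a,b,ok)
    if not ok: break
    rel()
p,_=vision.grab_frame("scene");cv2.imwrite("pics/s6.png",cv2.resize(p[140:320,200:440],None,fx=3,fy=3,interpolation=cv2.INTER_CUBIC))
E
```

```text
gripped t20.2 tcp [ 0.4543 -0.1485  0.0959] F(loc) [-0.2 -0.3  5.8] w0.0239
lifted t21.4 tcp [ 0.4538 -0.1484  0.2113] F(loc) [-0.4 -0.2 -1.5] w0.0235
above t23.1 tcp [ 0.4815 -0.0234  0.116 ] F(loc) [-0.2 -0.3 -1.2] w0.0237
 +0.0100 t23.5 tcp [ 0.4809 -0.0232  0.1053] F(loc) [ 0.   0.7 -1.3] w0.0233
 +0.0050 t23.8 tcp [ 0.4809 -0.0232  0.1002] F(loc) [-1.   0.7 -2. ] w0.0236
 +0.0020 t24.0 tcp [ 0.481  -0.0232  0.0974] F(loc) [-0.5  0.1 -1.4] w0.0235
 +0.0005 t24.3 tcp [ 0.4813 -0.0232  0.096 ] F(loc) [ 1.2 -0.1 -0.9] w0.0232
 +0.0000 t24.5 tcp [ 0.4814 -0.0232  0.0959] F(loc) [-0.5 -1.2  3.3] w0.0237
down t24.7 tcp [ 0.4814 -0.0232  0.0958] F(loc) [ 0.7 -1.   4.7] w0.0237
4 2 True
rel t25.4 tcp [ 0.481  -0.0232  0.0955] F(loc) [0.2 0.7 0. ] w0.0849
gripped t27.9 tcp [0.495  0.0393 0.0958] F(loc) [-0.3 -0.8  5. ] w0.0239
lifted t29.0 tcp [0.4945 0.0392 0.2113] F(loc) [-0.2 -0.3 -1.8] w0.0235
above t31.0 tcp [ 0.4545 -0.1482  0.116 ] F(loc) [-0.4 -1.1 -0.5] w0.0237
 +0.0100 t31.4 tcp [ 0.4539 -0.1483  0.1054] F(loc) [ 0.1 -0.2 -1.1] w0.0234
 +0.0050 t31.7 tcp [ 0.4538 -0.1483  0.1002] F(loc) [-0.  -0.1  0.1] w0.0236
 +0.0020 t32.0 tcp [ 0.454  -0.1483  0.0973] F(loc) [-0.7  0.3 -0.8] w0.0238
 +0.0005 t32.2 tcp [ 0.4543 -0.1484  0.096 ] F(loc) [ 0.9 -0.2 -0.3] w0.0235
 +0.0000 t32.5 tcp [ 0.4543 -0.1484  0.0958] F(loc) [-0.9  0.4  5.2] w0.0236
down t32.6 tcp [ 0.4543 -0.1484  0.0958] F(loc) [ 0.1 -0.4  5.1] w0.0235
1 4 True
rel t33.3 tcp [ 0.454  -0.1483  0.0955] F(loc) [ 0.2 -0.8 -0.3] w0.0854
```

View pics/s6.png

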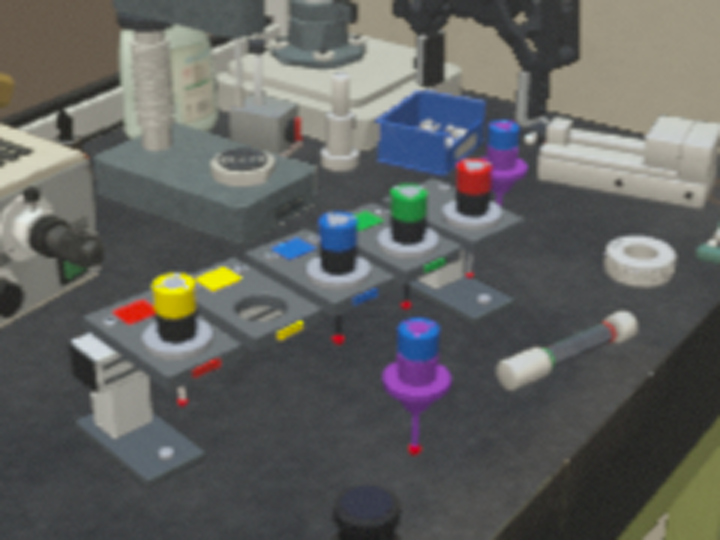

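Blue is home at the blue port (338,265) and red is in the spare (473,210). Last two moves.

```bash
python3 - <<'E'
from h import *
ok=True
for a,b in((0,1),(4,0)):
    pick(a); lift(); ok=place(b); print(a,b,ok)
    if not ok: break
    rel()
if ok:
    ctrl.movel(np.r_[port(0),.23])
    ctrl.set_joints([0.882,0.507,-0.238,1.5,0.126,1.149,-0.155])
    st("home")
for n in("scene","top"):
    p,d=vision.grab_frame(n);p=p[140:320,200:440] if n=="scene" else p[160:310,210:410]
    cv2.imwrite(f"pics/end_{n}.png",cv2.resize(p,None,fx=3,fy=3,interpolation=cv2.INTER_CUBIC))
if ok:
    D=np.median([vision.grab_frame("top")[1] for _ in range(5)],0);P=cloud("top",D);Z=P[...,2]
    for i in range(5):
        L=(P[...,:2]-port(i))@Rk; r=np.hypot(L[...,0],L[...,1]);k=(Z>.12)&(r<.03);c=(Z>.087)&(Z<.1)&(r<.021)
        print(i,k.sum(),np.round(L[k].mean(0)*1000,1) if k.any() else 0,np.median(Z[k]) if k.any() else 0,np.median(Z[c]) if c.any() else 0)
E
```

```text
gripped t36.8 tcp [0.5085 0.1019 0.0959] F(loc) [ 0.3 -1.   4.8] w0.0234
lifted t37.9 tcp [0.508  0.1017 0.2112] F(loc) [-0.6  0.1 -1.6] w0.0235
above t39.3 tcp [0.495  0.0397 0.116 ] F(loc) [-0.1  0.7 -0.8] w0.0239
 +0.0100 t39.7 tcp [0.4945 0.0393 0.1054] F(loc) [-0.1 -0.2 -1.2] w0.0234
 +0.0050 t40.0 tcp [0.4944 0.0393 0.1002] F(loc) [-0.3 -0.6 -0.5] w0.0235
 +0.0020 t40.2 tcp [0.4945 0.0393 0.0974] F(loc) [-0.5  0.3 -0.6] w0.0232
 +0.0005 t40.5 tcp [0.4949 0.0393 0.0961] F(loc) [ 1.9  0.2 -0.4] w0.0237
 +0.0000 t40.7 tcp [0.4949 0.0393 0.0959] F(loc) [0.  0.2 4.5] w0.0235
down t40.9 tcp [0.4949 0.0393 0.0959] F(loc) [ 0.9 -0.5  5.1] w0.0232
0 1 True
rel t41.6 tcp [0.4946 0.0393 0.0955] F(loc) [-0.3  0.7  1.4] w0.0856
gripped t44.7 tcp [ 0.4543 -0.1485  0.0958] F(loc) [-0.3 -1.1  5.6] w0.0237
lifted t45.8 tcp [ 0.4538 -0.1484  0.2113] F(loc) [-0.2 -1.2 -0.7] w0.0233
above t48.2 tcp [0.5086 0.102  0.1161] F(loc) [ 0.3  0.9 -1.7] w0.0234
 +0.0100 t48.6 tcp [0.508  0.1019 0.1053] F(loc) [ 0.6 -0.2 -0.5] w0.0231
 +0.0050 t48.9 tcp [0.5079 0.1018 0.1002] F(loc) [-0.3 -0.7 -1.3] w0.0234
 +0.0020 t49.1 tcp [0.5081 0.1018 0.0973] F(loc) [ 0.2  0.6 -0.8] w0.0236
 +0.0005 t49.4 tcp [0.5084 0.1019 0.0961] F(loc) [ 1.4  0.1 -1.3] w0.0237
 +0.0000 t49.6 tcp [0.5085 0.1019 0.0959] F(loc) [ 0.6 -0.8  3.1] w0.0234
down t49.8 tcp [0.5085 0.1019 0.0958] F(loc) [-0.4 -0.4  5.3] w0.0234
4 0 True
rel t50.5 tcp [0.5081 0.1019 0.0955] F(loc) [ 0.5  0.3 -0.6] w0.0850
home t53.6 tcp [ 0.4473 -0.4364  0.2318] F(loc) [0.5 0.1 0.4] w0.0852
0 149 [-2.1 -0.6] 0.1267499846942698 0.09170896578639975
1 149 [-2.2 -0.3] 0.12684146506135302 0.09191419206661339
2 148 [-2.2  0.3] 0.12686778777373872 0.09175798358373911
3 144 [-2.   0.4] 0.1266947604165144 0.09177437756081264
4 0 0 0 0.08714621800181023
```

View pics/end_scene.png

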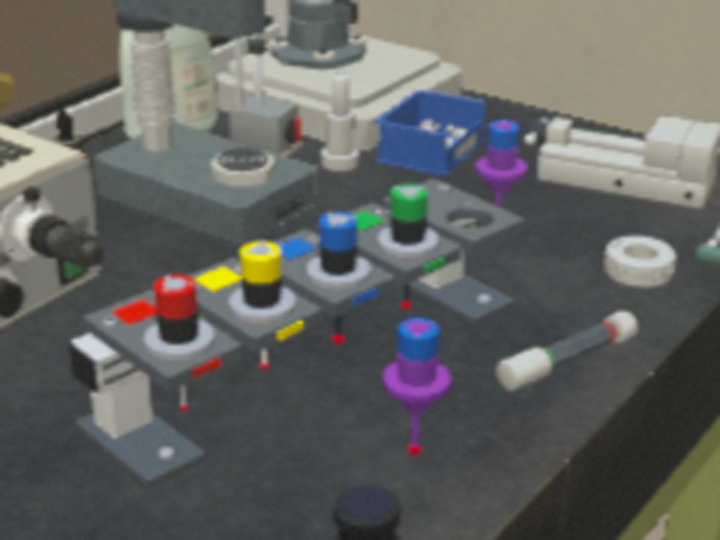

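View pics/end_top.png

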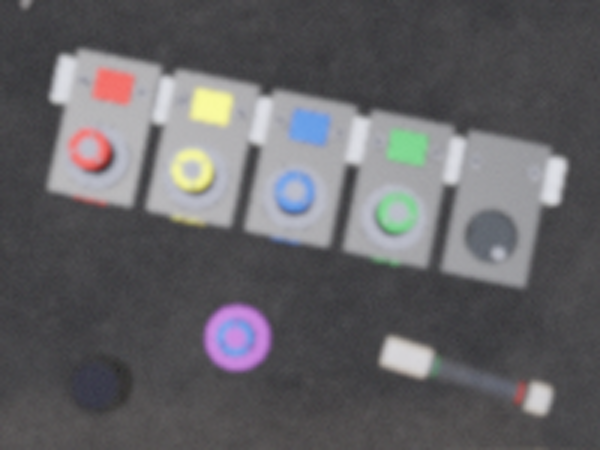

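```bash
python3 - <<'E'
from h import *
D0=np.load("d.npy")
D1=np.median([vision.grab_frame("top")[1] for _ in range(5)],0)
for D in(D0,D1):
    P=cloud("top",D);Z=P[...,2]
    for i in range(5):
        L=(P[...,:2]-port(i))@Rk;r=np.hypot(L[...,0],L[...,1]);k=(Z>.122)&(r<.03)
        a=L[(Z>.078)&(Z<.1)&(abs(L[...,1])<.02)&(abs(L[...,0])<.08)]
        # collar plane in local frame
        c=(Z>.0885)&(Z<.096)&(r<.023)
        pl=np.linalg.lstsq(np.c_[L[c],np.ones(c.sum())],Z[c],rcond=None)[0] if i<4 else [0,0,0]
        print(i,k.sum(),np.round(L[k].mean(0)*1000,1) if k.any() else 0,"brk",np.round(np.percentile(a[:,0],[.5,99.5])*1000,1),"tilt",np.round(pl,3))
g0=cv2.imread("pics/t1.png");p,_=vision.grab_frame("top")
print(cv2.phaseCorrelate(np.float32(g0[160:310,210:410,1]),np.float32(p[160:310,210:410,1])))
b=lambda im:np.hstack([cv2.resize(im[i],None,fx=3,fy=3,interpolation=cv2.INTER_CUBIC) for i in (np.s_[170:260,220:350],)])
cv2.imwrite("pics/cmp.png",np.vstack([b(g0),b(p)]))
E
```

```text
0 149 [-0.6 -0.5] brk [-28.9  63.4] tilt [0.017 0.008 0.092]
1 150 [-0.5 -0.1] brk [-28.5  63.3] tilt [-0.002  0.001  0.092]
2 141 [-0.5 -0.1] brk [-28.8  63.3] tilt [-0.004 -0.01   0.092]
3 142 [-0.7  0.2] brk [-28.8  63.4] tilt [0.016 0.023 0.092]
4 0 0 brk [-28.2  63.2] tilt [0 0 0]
0 144 [-2.  -0.3] brk [-28.7  63.2] tilt [0.003 0.006 0.092]
1 146 [-2.  -0.2] brk [-28.8  63.4] tilt [0.003 0.001 0.092]
2 147 [-2.1  0.3] brk [-28.8  63.3] tilt [ 0.001 -0.004  0.092]
3 143 [-2.   0.4] brk [-28.8  63.4] tilt [0.002 0.004 0.092]
4 0 0 brk [-28.1  63.4] tilt [0 0 0]
((-0.01870224713947266, 0.001060706295263003), 0.6761505678812663)
```

View pics/cmp.png

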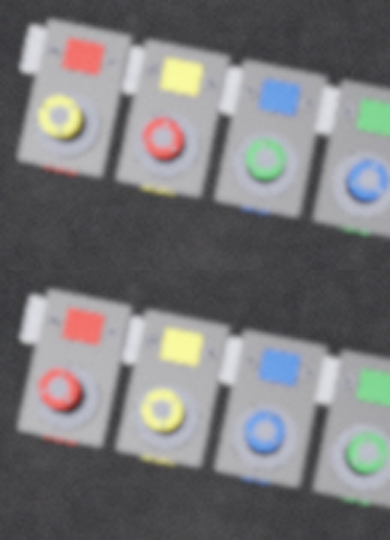

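All four caps read about 1.5 mm nearer the robot than at the start. The contact forces also suggest my bore estimate is about 1 mm too far forward, so the modules lean on the front wall. There is time to re-centre them: a gentle grip at the corrected centre, then release. I'll try one first and measure it.

```bash
cat >> h.py <<'E'
def cen(i,off=(.0010,0)):
    P=port(i,off)
    ctrl.movel(np.r_[P,.16],max_speed=.2);ctrl.movel(np.r_[P,ZG],max_speed=.1)
    st("pre");ctrl.close_gripper(20);ctrl.pause(.1);st("grip")
    ctrl.ungrasp();ctrl.pause(.1);st("open");ctrl.movel(np.r_[P,.16],max_speed=.15)
def meas():
    D=np.median([vision.grab_frame("top")[1] for _ in range(3)],0);P=cloud("top",D);Z=P[...,2]
    for i in range(4):
        L=(P[...,:2]-port(i))@Rk;r=np.hypot(L[...,0],L[...,1]);k=(Z>.122)&(r<.03)
        if k.any(): print(i,k.sum(),np.round(L[k].mean(0)*1000,1),np.round(Z[k&(Z<.135)].mean(),4))
E
python3 - <<'E'
from h import *
ctrl.movep(np.r_[port(3,(.001,0)),.2],quat()); cen(3)
ctrl.movel(np.r_[port(4),.2],max_speed=.2);st()
meas()
E
```

```text
pre t56.8 tcp [ 0.469  -0.086   0.0961] F(loc) [-0.3  0.2  0.7] w0.0854
grip t57.5 tcp [ 0.4686 -0.0861  0.0957] F(loc) [-0.7 -0.9  6.4] w0.0237
open t58.2 tcp [ 0.4685 -0.086   0.0955] F(loc) [ 0.8 -0.5  0.3] w0.0856
 t59.3 tcp [ 0.4537 -0.1477  0.199 ] F(loc) [-0.3  0.6 -0.6] w0.0854
0 144 [-2.  -0.3] 0.1268
1 146 [-2.1 -0.1] 0.1269
2 146 [-2.1  0.3] 0.127
3 2891 [ -0.9 -16. ] 0.1269
```

```bash
python3 - <<'E'
from h import *
for i in(2,1,0): cen(i)
ctrl.movel(np.r_[port(0),.23])
ctrl.set_joints([0.882,0.507,-0.238,1.5,0.126,1.149,-0.155]);ctrl.pause(.3);st("home")
meas()
for n in("scene","top"):
    p,d=vision.grab_frame(n);p=p[140:340,200:440] if n=="scene" else p[160:310,210:410]
    cv2.imwrite(f"pics/fin_{n}.png",cv2.resize(p,None,fx=3,fy=3,interpolation=cv2.INTER_CUBIC))
r=models.recognise("top","loupe");print(r[:1])
E
```

```text
pre t61.0 tcp [ 0.4823 -0.0237  0.0959] F(loc) [ 0.1 -0.3  0. ] w0.0858
grip t61.7 tcp [ 0.4822 -0.0235  0.0958] F(loc) [-1.  -0.2  5.1] w0.0237
open t62.5 tcp [ 0.4821 -0.0235  0.0955] F(loc) [ 0.3  0.1 -0.2] w0.0853
pre t64.3 tcp [0.4958 0.039  0.0958] F(loc) [ 1.1 -0.1  0.2] w0.0854
grip t65.0 tcp [0.4957 0.0391 0.0958] F(loc) [-0.2 -1.1  4.8] w0.0237
open t65.7 tcp [0.4956 0.0391 0.0955] F(loc) [ 0.6 -0.5 -0.2] w0.0856
pre t67.5 tcp [0.5094 0.1015 0.0958] F(loc) [0.1 0.1 0.1] w0.0855
grip t68.2 tcp [0.5093 0.1017 0.0958] F(loc) [-0.1 -0.3  3.9] w0.0234
open t69.0 tcp [0.5091 0.1017 0.0955] F(loc) [-0.  -0.9  0.3] w0.0854
home t72.4 tcp [ 0.4464 -0.4375  0.2318] F(loc) [-0.4 -0.3  0.2] w0.0854
0 144 [-1.4 -0.4] 0.127
1 142 [-1.2 -0. ] 0.1269
2 142 [-1.2 -0.1] 0.1269
3 142 [-1.3  0.3] 0.1269
[{'point': [244.0, 284.9], 'p': 0.57}]
```

View pics/fin_scene.png

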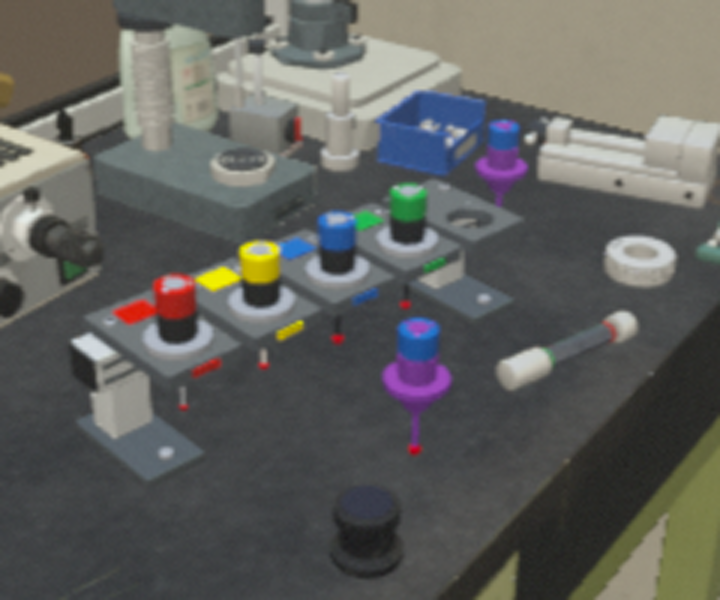

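```bash
python3 -c "
from station import ticket,get_state
print(get_state()['time']);print(ticket.close_job())"
```

```text
72.7167
the job is handed in; nothing more can be done
None
```

Each of the four modules now hangs in the port whose tag matches its cap, and the spare port is empty again. I exchanged green and blue, then red and yellow, each through the spare port. Every module was lowered slowly, at no more than about 6 N, and none was dropped or put down on the plate. The job was handed in at 72.7 s with the arm clear of the rack.

- **Seating:** cap tops read 127 mm, the same as at the start to within about 0.3 mm. Before the re-centring below, collar tops read about 92 mm and level, as at the start.
- **Centring (one disagreement):** after placing, all four caps read about 1.5 mm nearer the robot than at the start. My bore estimate had been about 1 mm too far forward. A light grip and release at a corrected centre brought them back to about 0.7 mm from where the first modules hung, which is within the 0.75 mm of play in the bore.
- **Loupe and purple look-alikes:** neither was touched. The last loupe detection was about 3 px from the first, at lower confidence (0.57 against 0.88), and the final picture shows it standing where it was.

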